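Charge the mill jar and bring it to the pointer

ROBOT

A 6-joint arm with a two-finger parallel gripper is mounted at the origin on the work surface. World frame = base frame: x ahead of the robot, y to its left, z up, the work surface at z = 0. Lengths are in mm, angles in rad, forces in N, time in s.
With the tool pointing down it reaches from about 350 to 975 mm from the base axis. Payload 7.1 kg.
Tool frame: the origin (TCP) lies at the very end of the fingers, on their centre line; the grasp point (between the pads) lies 19 mm behind it (ctrl.grasp_offset is the distance from the TCP to the grasp point, in mm); z points along the fingers, y is the line along which they close (so a half turn about z gives the same grasp; the last joint's range is limited). The gripper opens to 88 mm and grips with 3 to 60 N. Pads are 20 mm wide; open, the fingers measure 115 mm over their backs; the gripper's body (75 mm by 178 mm) begins 61 mm behind the grasp point.
Start: joints at [-1.234, 0.423, 1.63, -0, 1.089, -0.019], TCP at [217.729, -585.832, 222.675] pointing down, gripper open.
Joint ranges: [-3, 3], [-0.9, 2.11], [0.09, 2.58], [-1.31, 4.45], [0.11, 2.69], [-2.54, 2.54]. Speed limits (rad/s): [2.39, 2.39, 3.01, 3.14, 3.14, 3.14].

INTERFACE

Orientations are given as a rotation vector (axis times angle).
In Python, from workcell import ctrl, viewer, ticket, models gives the robot as it stands.
- The arm moves only by the tool play_rows, never from a script. Its arguments are lists of equal length, an entry for each row: "dp": the shift along the world's x, y, z in mm, a list of three; "yaw": the turn about the world's z in degrees. In form: {"dp": [[tx, ty, tz], ...], "yaw": [yaw, ...]}. A call has 1 to 8 rows; each row shifts and turns the commanded pose from where the row before left it; what a row does not reach is not made up. A row lasts 1/12 s, in which the tool goes at most 41.7 mm and 7.16 degrees, less where a joint would pass 70% of its speed; a pose out of reach is approached as far as the arm can. A call is refused whole if a number of a shift passes 41.7 or a number of a turn 7.16, either way. A call with a gripper value outside its range is refused whole. "gripper" is the closure, from 0 (fully open) to 1 (shut), set as the call begins (left out, the last holds). The fingers move at their own pace and stop on an object; the grip force is fixed at half the most. Time passes only in rows, so rows that do not move let the fingers close. It gives the time, the measured TCP pose, the force, the opening and the grip force at its end, in the units of the state.
- ctrl.get_obs(): the state, without advancing time (a new reading comes with each control period).
- viewer.get_image(name): name is "scene" or "side" or "wrist"; returns a dict with "pixels" (420x560x3 uint8, red, green, blue), "range_z" (420x560 float32, mm along the optical axis (not along the pixel's ray), 0 where there is no reading), "fx", "fy", "cx", "cy" (pixels), "T" (4x4, takes a point from camera to world coordinates); the wrist camera has in their place "hand_eye" (4x4, takes a point from camera to tool coordinates, whose origin is the TCP and whose axes are the flange's). Camera axes: x right, y up, looking along -z (the intrinsics and any distortion apply to the point x, -y, -z); pixel columns grow to the right and rows downward; lengths in mm; the calibration is good to about 2 mm. A picture is of the moment at which its call begins: read the wrist's pose just before it.
- ticket.close_job(): hands the job in; it is judged then, once.
Trained networks look in a picture, given as the dict that the camera call returned (one of the last four; its "shot" number tells which), for a name from the list of things; names that differ only in an ending like _2 or _b are one class to them, and where a whole thing is asked for, a point or a joint stands for the part that bears it (a point fixed in the world has none). Each returns a list of dicts, best first, with "conf" (0 to 1); they miss things now and then, are a little off and sometimes report something else, mostly with a low value. They report only what shows in the picture. A call takes as long as a camera call. They do not tell look-alikes from the thing itself.
- models.look_for(picture, name): "bbox" ([centre column, centre row, width, height] in pixels, round what is visible of it).
- models.landmark_of(picture, name): "location" ([column, row] in pixels: a listed point, or the origin of a listed thing).
The state is a dict: "t": time; "qpos": joint angles; "qvel": joint speeds; "joint_torque": joint torques, N m; "ee_pos": TCP position; "orientation": TCP orientation; "ft_force": force on the tool from outside, world axes, zero at the start; "moment": the same for the moment, N m; "width": finger opening in mm; "grasp_force": force on a finger pad.
Only numpy, scipy, OpenCV 4.12 (cv2) and the standard library are available. Lean on these libraries where they do the work, as an engineer would, in place of code of your own. Each camera call takes 0.05 s, during which the arm holds its last target. There are 200 camera calls.

TASK

Pick up the small scoop by its upright stem and tip its four steel balls through the funnel into the jar on the carousel, then set the empty scoop back down upright on the bench. After that grip the carousel's upright post and turn the carousel until the jar with the funnel stands squarely at the fixed pointer, leaving the other bench things alone. Finish while still holding: keep the post gripped between the fingers and the carousel still.

Things in the scene. Friction and masses are not known exactly. Their poses are not given: they have to be found in the camera images.
- turntable (a joint): angle of the carousel's turntable about its vertical axis, rad, growing counter-clockwise seen from above; 0 when the funnel jar stands exactly at the pointer. It starts between -1.5 and -0.7, so it must be turned counter-clockwise. Turns with light friction (about 0.06 N m), has no spring or catches, and stays where it is left
- carousel: the carousel's fixed grey base, bolted down; origin on the bench under the turning axis; its -x axis points from the turning axis to the pointer. On it turns an aluminium disc, 250 mm in diameter, top 30 mm above the bench, carrying the funnel jar (axis 85 mm from the turning axis), two closed glass jars with black caps (48 mm wide, 76 mm tall, 85 mm from the axis, a quarter turn either side of the funnel jar) and the post (opposite the funnel jar)
- pointer_tip (a point): top of the fixed steel pointer, an upright blade 50 mm tall at the end of the base's tongue, 162 mm from the turning axis
- funnel_mouth (a point): centre of the funnel's round mouth, at the height of its rim (145 mm above the bench). Aluminium funnel, 104 mm wide at the rim, narrowing over 43 mm to a 33 mm throat; fixed on the jar and turning with the disc
- jar_floor (a point): centre of the inner floor (34 mm above the bench) of the clear jar under the funnel, 52 mm wide outside, 46 mm inside, about 70 mm deep; fixed on the disc
- post: the carousel's upright steel post, round, 14 mm in diameter, standing on the disc (free to spin about its own axis) 90 mm from the turning axis; origin at its foot on the disc (30 mm above the bench), z up
- post_grip (a point): point on the post's axis to grip, 102 mm above the bench; the post's top is 20 mm higher
- scoop_grip (a point): point to grip on the scoop's upright wooden stem, 70 mm above the scoop's underside; the stem is 14 mm thick along the scoop's x, 20 mm wide along its y, and its top is 25 mm above this point. Steel scoop, about 150 g: open tray 82 mm long, 54 mm wide, walls 30 mm high, stem just behind its rear wall. Its axes: z up, -x towards the open mouth (at the start -x points roughly towards the robot)
- scoop_lip (a point): middle of the upper edge of the scoop's open mouth, 91 mm ahead (-x) of the scoop_grip and 61 mm below it. The 60 mm flat floor rises to this lip over a 20 mm long ramp, 6 mm high, so the balls begin to roll out when the mouth is tipped down by about 18 degrees and all are out by about 32 degrees
- ball0_center (a point): centre of steel ball 1 of 4, 14 mm in diameter, 11 g; they start in the scoop
- ball1_center (a point): centre of steel ball 2 of 4, 14 mm in diameter, 11 g; they start in the scoop
- ball2_center (a point): centre of steel ball 3 of 4, 14 mm in diameter, 11 g; they start in the scoop
- ball3_center (a point): centre of steel ball 4 of 4, 14 mm in diameter, 11 g; they start in the scoop
- reagent: bystander: amber reagent bottle, 62 mm wide, 140 mm tall, origin at the centre of its underside
- beaker: bystander: clear plastic beaker, 72 mm wide, 95 mm tall, origin at the centre of its underside
- sieve: bystander: round steel sieve with lid, 106 mm wide, 56 mm tall, origin at the centre of its underside
Things that resemble listed ones, but are neither listed nor needed, are in the scene too. Leave any turquoise or yellow look-alike of the part that bears scoop_grip alone.

How it is judged (in metres and radians):
On the way:
1. all four balls lie in the jar, before the carousel is turned to the pointer (z of ball0_center in the frame of jar_floor between 0 and 0.06 m and horizontal distance between each of ball0_center, ball1_center, ball2_center, ball3_center and jar_floor below 0.026 m and z of ball1_center in the frame of jar_floor between 0 and 0.06 m and z of ball2_center in the frame of jar_floor between 0 and 0.06 m and z of ball3_center in the frame of jar_floor between 0 and 0.06 m and value of joint turntable below -0.3 rad), for 0.2 s.
At the end, for the whole second after the job is handed in: All four balls are in the jar (below the funnel); the scoop stands upright on the bench (within 4 mm in height, 0.1 rad); the turntable is within 0.09 rad of the pointer and still (under 0.05 rad/s); the fingers hold the post with more than 3 N (z of ball0_center in the frame of jar_floor between 0 and 0.06 m and horizontal distance between each of ball0_center, ball1_center, ball2_center, ball3_center and jar_floor below 0.026 m and z of ball1_center in the frame of jar_floor between 0 and 0.06 m and z of ball2_center in the frame of jar_floor between 0 and 0.06 m and z of ball3_center in the frame of jar_floor between 0 and 0.06 m and height (world z) of scoop_grip between 0.066 and 0.074 m and angle between scoop_grip's own z axis and vertical below 0.1 rad and value of joint turntable between -0.09 and 0.09 rad and velocity of joint turntable between -0.05 and 0.05 rad/s and contact force between the fingers and post above 3 N); the arm keeps its last pose, push and grip.
It fails at once if the reagent is pushed more than 30 mm (distance of reagent from where it was at the start of the episode above 0.03 m).
It fails at once if the beaker is pushed more than 30 mm (distance of beaker from where it was at the start of the episode above 0.03 m).
It fails at once if the sieve is pushed more than 30 mm (distance of sieve from where it was at the start of the episode above 0.03 m).
It also fails if it takes over 67 s, if anything falls off the work surface, if the arm or the gripper's body presses on something with over 40 N, if the wrist force passes 120 N, or if a joint passes its speed limit or range.

## Working session

There is one attempt and no reset: what is moved stays moved. The work goes in short steps, Python scripts to look and compute and a tool call to move; the robot and the scene stay as the last step left them, time stands still between calls to the robot, and variables do not carry over. Pictures are saved under pics/ and viewed, at most 10 in all, crops included, and the job is handed in when it is done.

Besides the shell and the picture viewer there is one more tool, called after "Emit:" by a JSON object that holds its "op" and its "data". play_rows: Moves the arm, as the interface text tells. Its arguments: {"type":"object","properties":{"dp":{"type":"array"},"yaw":{"type":"array"},"gripper":{"type":"number"}},"required":["dp","yaw"]}

```bash
mkdir -p pics
cat > h.py <<'E'
import numpy as np, cv2
from scipy.spatial.transform import Rotation as R
from workcell import ctrl, viewer, ticket, models
def shot(n):
    o=ctrl.get_obs(); p=viewer.get_image(n)
    if n=='wrist':
        T=np.eye(4);T[:3,:3]=R.from_rotvec(o['orientation']).as_matrix();T[:3,3]=o['ee_pos'];p['T']=T@np.array(p['hand_eye'])
    return p
def save(p,f,crop=None,s=1):
    im=p['pixels'][:,:,::-1]
    if crop: a,b,c,d=crop; im=im[b:d,a:c]
    cv2.imwrite('pics/'+f,cv2.resize(im,None,fx=s,fy=s,interpolation=cv2.INTER_CUBIC))
def ray(p,u,v):
    d=np.array([(u-p['cx'])/p['fx'],-(v-p['cy'])/p['fy'],-1.]); T=np.array(p['T'])
    return T[:3,3],T[:3,:3]@d
def atz(p,u,v,z):
    o,d=ray(p,u,v); return o+d*(z-o[2])/d[2]
def dep(p,u,v):
    o,d=ray(p,u,v); return o+d*p['range_z'][int(round(v)),int(round(u))]
def proj(p,X):
    T=np.array(p['T']); c=T[:3,:3].T@(np.array(X)-T[:3,3]); return p['cx']+p['fx']*c[0]/-c[2], p['cy']-p['fy']*c[1]/-c[2]
def tri(obs):
    A=np.zeros((3,3));b=np.zeros(3)
    for p,u,v in obs:
        o,d=ray(p,u,v); d=d/np.linalg.norm(d); M=np.eye(3)-np.outer(d,d); A+=M;b+=M@o
    return np.linalg.solve(A,b)
E
python3 - <<'E'
from h import *
print(ctrl.get_obs(), ctrl.grasp_offset)
P={n:shot(n) for n in('scene','side')}
print({k:type(v) for k,v in P['scene'].items()})
for n,p in P.items():
    save(p,n+'0.png'); print(n,np.round(np.array(p['T']),2).tolist())
    for k in ['carousel','pointer_tip','funnel_mouth','jar_floor','post_grip','post','scoop_grip','scoop_lip','ball0_center','reagent','beaker','sieve']:
        for d in models.landmark_of(p,k)[:3]: print(n,k,np.round(d['location'],1),round(d['conf'],2))
E
```

```text
{'t': 0.0, 'qpos': array([-1.23397294e+00,  4.23827836e-01,  1.63068844e+00, -2.05472639e-05,
        1.08860447e+00, -1.90229708e-02]), 'qvel': array([-0.00063977,  0.00078162, -0.00111843, -0.00058545, -0.00050358,
       -0.00106761]), 'joint_torque': array([ 6.12233471e-04, -5.44623721e+01, -2.73665231e+01,  6.44424534e-02,
        2.26803508e-02, -1.21954617e-04]), 'ee_pos': array([ 217.56048733, -585.31532503,  221.9104354 ]), 'orientation': array([-3.09051267e+00, -5.55765878e-01,  4.07835525e-04]), 'ft_force': array([0.4409125 , 0.3096927 , 0.42631128]), 'moment': array([ 0.03851368, -0.08328394, -0.00763742]), 'grasp_force': 0.0, 'width': 88.06452488764577} 18.700000000000003
{'pixels': <class 'numpy.ndarray'>, 'range_z': <class 'numpy.ndarray'>, 'fx': <class 'float'>, 'fy': <class 'float'>, 'cx': <class 'float'>, 'cy': <class 'float'>, 'T': <class 'numpy.ndarray'>, 'shot': <class 'int'>}
scene [[0.88, -0.36, 0.31, 935.61], [0.48, 0.65, -0.59, -615.75], [0.0, 0.67, 0.75, 920.55], [0.0, 0.0, 0.0, 1.0]]
scene carousel [254.1 250.1] 0.77
scene carousel [269.4 221. ] 0.3
scene p
[... 531 characters left out ...]
.8 219.4] 0.77
scene sieve [254.  251.1] 0.49
side [[-0.85, 0.28, -0.44, 116.43], [-0.52, -0.43, 0.74, 806.61], [0.02, 0.86, 0.51, 672.24], [0.0, 0.0, 0.0, 1.0]]
side carousel [307.4 237.2] 0.7
side pointer_tip [357.8 239.4] 0.88
side pointer_tip [290.3 244.7] 0.33
side funnel_mouth [294.6 207.1] 0.57
side jar_floor [290.8 243.3] 0.85
side post_grip [317.8 193.1] 0.6
side post [316.5 214.9] 0.68
side scoop_grip [241.8 279.6] 0.9
side scoop_grip [244.1 316. ] 0.84
side scoop_grip [311.8 318.3] 0.8
side scoop_lip [338.5 312. ] 0.96
side scoop_lip [224.4 375.4] 0.67
side ball0_center [266.9 308.7] 0.55
side reagent [351.8 183.4] 0.82
side reagent [304.5 234.6] 0.62
side sieve [191.2 253.4] 0.93
```

View pics/scene0.png

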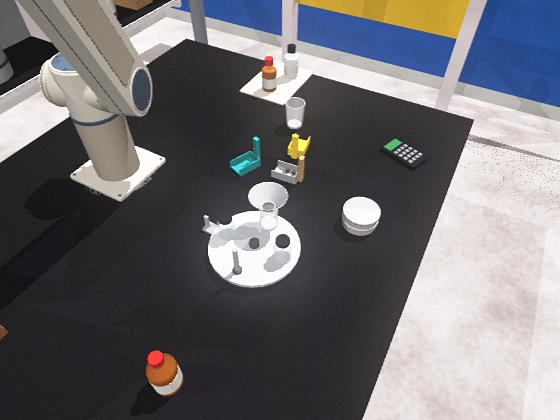

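View pics/side0.png

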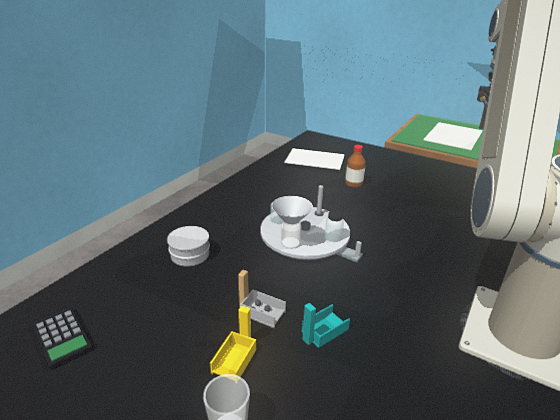

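Three scoop-like things: wooden-stem steel one (scene 301,162; side 242,280, with balls), turquoise (scene 257,145), yellow (scene 295,140). The wooden-stem steel scoop fits the description. The funnel jar is at scene (268,197), the post at (236,253) and the pointer at (206,222).

Run:
```python
from h import *
a=shot('scene');b=shot('side')
save(b,'crop1.png',(180,160,380,380),2.7)
for k,u,w in [('scoop_grip',(300.8,162.2),(241.8,279.6)),('funnel',(269.4,196.6),(294.6,207.1)),('jarfl',(271.4,216.4),(290.8,243.3)),('post_grip',(235.9,253.6),(317.8,193.1)),('car',(254.1,250.1),(307.4,237.2)),('pointer',(202.8,214.6),(357.8,239.4))]:
    X=tri([(a,*u),(b,*w)]); print(k,X.round(0),np.round(proj(a,X),1),np.round(proj(b,X),1))
for n,p,z in [('scoop_grip',b,70)]: pass
print('scoop',atz(a,300.8,162.2,70).round(),atz(b,241.8,279.6,70).round())
for k in ['scoop_lip','ball0_center','scoop_grip']:
    print(k,[(np.round(d['location'],1).tolist(),round(d['conf'],2),atz(b,*d['location'],9 if 'grip' not in k else 70).round().tolist()) for d in models.landmark_of(b,k)])
```

```text
scoop_grip [546. 242.  76.] [300.9 162.2] [241.9 279.6]
funnel [557.  12. 142.] [266.6 196.6] [291.7 207. ]
jarfl [554.  29.  42.] [269.2 216.4] [288.4 243.2]
post_grip [ 568. -158.  102.] [236.1 253.6] [318.  193.1]
car [555. -71.   3.] [252.1 250. ] [305.4 237.2]
pointer [399. -66.  59.] [204.  214.8] [359.1 239.2]
scoop [543. 248.  70.] [550. 237.  70.]
scoop_lip [([340.5, 315.7], 0.82, [343.0, 160.0, 9.0]), ([278.8, 317.9], 0.75, [452.0, 238.0, 9.0]), ([226.1, 378.1], 0.66, [455.0, 420.0, 9.0])]
ball0_center [([264.9, 308.7], 0.56, [493.0, 231.0, 9.0])]
scoop_grip [([242.4, 317.1], 0.91, [483.0, 327.0, 70.0]), ([240.4, 280.2], 0.89, [551.0, 240.0, 70.0]), ([310.5, 317.4], 0.71, [370.0, 256.0, 70.0]), ([318.9, 192.5], 0.44, [592.0, -216.0, 70.0])]
```

View pics/crop1.png

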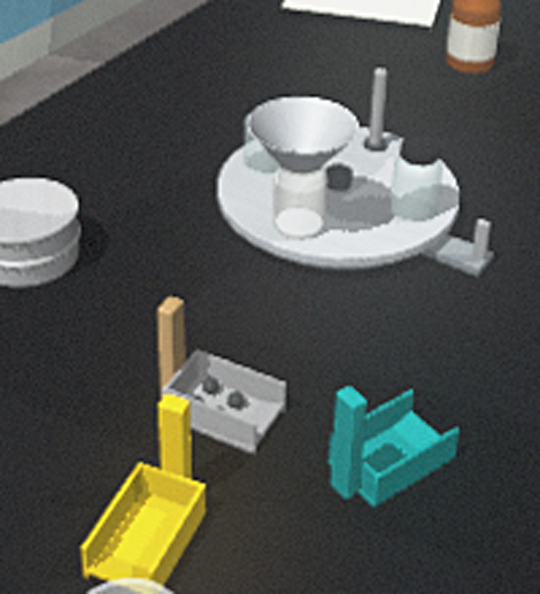

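The enlarged crop confirms it: the wooden-stem steel scoop (crop 170,340) holds the dark balls, and the yellow (crop 175,430) and turquoise (350,440) ones are look-alikes. I'm moving above it with the finger line at +90° so that the later −90° turn stays in range.

Emit:
{"op": "play_rows", "data": {"dp": [[13.4,34.2,1.6],[13.4,34.2,1.6],[13.4,34.2,1.6],[13.4,34.2,1.6],[13.4,34.2,1.6],[13.4,34.2,1.6],[13.4,34.2,1.6],[13.4,34.2,1.6]], "yaw": [6.65,6.65,6.65,6.65,6.65,6.65,6.65,6.65], "gripper": 0}}

```text
t: 2.22
ee_pos: [325.2, -310.7, 235.7]
orientation: [2.51, 1.888, 0.0]
ft_force: [0.0, -0.4, 0.5]
width: 87.6
grasp_force: 0.0
```

Emit:
{"op": "play_rows", "data": {"dp": [[13.4,34.2,1.6],[13.4,34.2,1.6],[13.4,34.2,1.6],[13.4,34.2,1.6],[13.4,34.2,1.6],[13.4,34.2,1.6],[13.4,34.2,1.6],[13.4,34.2,1.6]], "yaw": [6.65,6.65,6.65,6.65,6.65,6.65,6.65,6.65]}}

```text
t: 2.88
ee_pos: [432.5, -36.8, 248.7]
orientation: [1.398, 2.812, 0.0]
ft_force: [0.4, 0.7, -0.6]
width: 87.9
grasp_force: 0.0
```

Emit:
{"op": "play_rows", "data": {"dp": [[13.4,34.2,1.6],[13.4,34.2,1.6],[13.4,34.2,1.6],[13.4,34.2,1.6],[13.4,34.2,1.6],[13.4,34.2,1.6],[13.4,34.2,1.6],[13.4,34.2,1.6]], "yaw": [6.65,6.65,6.65,6.65,6.65,6.65,6.65,6.65]}}

```text
t: 3.55
ee_pos: [539.7, 237.0, 261.3]
orientation: [-0.009, 3.141, 0.0]
ft_force: [-0.2, -0.7, -0.0]
width: 88.2
grasp_force: 0.0
```

Run:
```python
from h import *
p=shot('wrist'); save(p,'w1.png'); print(np.array(p['T']).round(2).tolist(), ctrl.get_obs()['qpos'].round(2))
for k,z in [('scoop_grip',70),('scoop_lip',9)]:
    print(k,[(np.round(d['location'],1).tolist(),round(d['conf'],2),atz(p,*d['location'],z).round(1).tolist()) for d in models.landmark_of(p,k)])
```

```text
[[-0.0, -0.97, -0.25, 471.13], [1.0, -0.0, -0.0, 236.95], [0.0, -0.25, 0.97, 422.85], [0.0, 0.0, 0.0, 1.0]] [ 0.4   0.33  1.67  0.    1.13 -1.19]
scoop_grip [([355.3, 139.1], 0.75, [478.1, 330.8, 70.0]), ([60.9, 195.7], 0.73, [546.2, -19.8, 70.0]), ([279.6, 196.9], 0.72, [546.6, 244.2, 70.0]), ([292.2, 41.8], 0.62, [377.4, 256.1, 70.0])]
scoop_lip [([271.5, 115.1], 0.86, [448.9, 233.7, 9.0]), ([223.0, 23.9], 0.86, [341.6, 173.5, 9.0])]
```

View pics/w1.png

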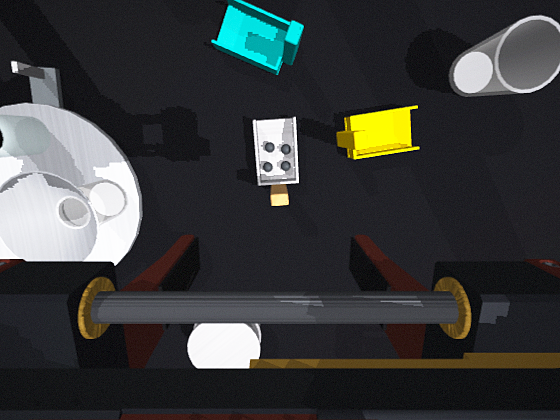

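The wrist view shows the wooden stem at (280,196), the steel tray at (255–299, 118–184) with all four balls, yellow on the right and turquoise above.

Run:
```python
from h import *
p=shot('wrist')
for a in [(254,119),(297,118),(258,184),(299,183)]: print(atz(p,*a,30).round(1))
hsv=cv2.cvtColor(p['pixels'],cv2.COLOR_RGB2HSV); m=cv2.inRange(hsv,(10,60,120),(25,200,255)); m[:175]=0;m[215:]=0;m[:,:260]=0;m[:,310:]=0
ys,xs=np.nonzero(m); P=np.array([dep(p,u,v) for u,v in zip(xs,ys)]); t=P[P[:,2]>91]; print(len(t),t.min(0).round(1),t.max(0).round(1),t.mean(0).round(1))
print(cv2.minAreaRect(t[:,:2].astype(np.float32)))
```

```text
[454.9 212.1  30. ]
[453.6 266.3  30. ]
[537.7 216.1  30. ]
[536.3 270.6  30. ]
122 [537.1 234.   91.1] [551.1 253.3  96.6] [543.3 241.9  94.2]
((544.1653442382812, 243.5838623046875), (14.03506851196289, 19.323837280273438), 0.7234120965003967)
```

Emit:
{"op": "play_rows", "data": {"dp": [[4.3,6.5,-25],[0,0,-30],[0,0,-30],[0,0,-30],[0,0,-30],[0,0,-30],[0,0,-25],[0,0,-10]], "yaw": [2.7,0,0,0,0,0,0,0]}}

```text
t: 4.42
ee_pos: [541.1, 238.9, 48.0]
orientation: [0.069, -3.136, 0.003]
ft_force: [0.1, -0.3, -0.5]
width: 87.7
grasp_force: 0.0
```

Emit:
{"op": "play_rows", "data": {"dp": [[0,0,0],[0,0,0],[0,0,0],[0,0,0],[0,0,0],[0,0,0]], "yaw": [0,0,0,0,0,0], "gripper": 1}}

```text
t: 4.92
ee_pos: [544.2, 241.8, 52.2]
orientation: [-0.074, 3.139, 0.001]
ft_force: [1.1, 0.6, 0.3]
width: 51.2
grasp_force: 0.0
```

Emit:
{"op": "play_rows", "data": {"dp": [[0,0,0],[0,0,0],[0,0,0],[0,0,0],[0,0,0],[0,0,0],[0,0,0],[0,0,0]], "yaw": [0,0,0,0,0,0,0,0]}}

```text
t: 5.58
ee_pos: [543.6, 241.5, 51.0]
orientation: [0.074, -3.141, -0.0]
ft_force: [0.2, 0.6, 0.5]
width: 20.2
grasp_force: 30.0
```

Emit:
{"op": "play_rows", "data": {"dp": [[0,0,2],[0,0,4],[0,0,6],[0,0,6],[0,0,6],[0,0,6],[0,0,0],[0,0,0]], "yaw": [0,0,0,0,0,0,0,0]}}

```text
t: 6.25
ee_pos: [544.0, 241.6, 81.8]
orientation: [-0.074, 3.14, 0.001]
ft_force: [-0.4, -0.3, -1.4]
width: 20.2
grasp_force: 30.0
```

Run:
```python
from h import *
o=ctrl.get_obs(); print(o['ee_pos'],o['moment'],o['ft_force'])
b=shot('side'); save(b,'s2.png',(200,220,340,360),4); save(shot('wrist'),'w2.png')
```

```text
[543.97512528 241.60590201  81.76869097] [ 0.02780404 -0.20820148  0.02385283] [-0.38749146 -0.29935844 -1.38626839]
```

View pics/s2.png

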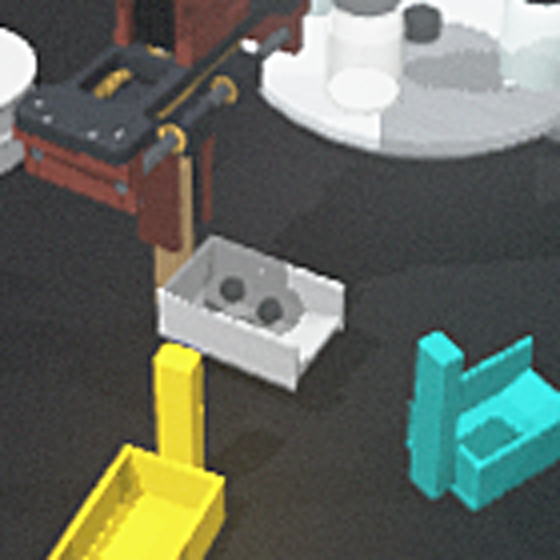

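The scoop hangs level with its balls (tray at crop 160–345, 240–390). I'm lifting it and then measuring the funnel and disc.

Emit:
{"op": "play_rows", "data": {"dp": [[0,0,6],[0,0,12],[0,0,18],[0,0,24],[0,0,26],[0,0,26],[0,0,20],[0,0,12]], "yaw": [0,0,0,0,0,0,0,0]}}

```text
t: 7.02
ee_pos: [544.6, 241.9, 228.7]
orientation: [-0.074, 3.137, 0.002]
ft_force: [0.5, 0.2, -2.4]
width: 19.9
grasp_force: 30.0
```

Emit:
{"op": "play_rows", "data": {"dp": [[0,0,4],[0,0,0],[0,0,0]], "yaw": [0,0,0]}}

```text
t: 7.27
ee_pos: [543.0, 241.2, 228.3]
orientation: [0.074, -3.139, 0.001]
ft_force: [0.1, -0.7, -2.8]
width: 19.9
grasp_force: 30.0
```

```bash
cat > fun.py <<'E'
from h import *
from scipy.optimize import least_squares
def circ(P,r):
    f=lambda c:np.hypot(P[:,0]-c[0],P[:,1]-c[1])-r
    s=least_squares(f,P.mean(0),loss='soft_l1',f_scale=2); return s.x.round(1), np.abs(s.fun).mean().round(2)
def cloud(p):
    v,u=np.mgrid[0:420,0:560]; z=p['range_z']; c=np.stack([(u-p['cx'])/p['fx']*z,-(v-p['cy'])/p['fy']*z,-z],-1)
    T=np.array(p['T']); W=c@T[:3,:3].T+T[:3,3]; return W[z>0]
E
python3 - <<'E'
from fun import *
print(ctrl.get_obs()['ee_pos'].round(1))
for n in('scene','side'):
    p=shot(n); W=cloud(p); np.save(n+'.npy',W)
    roi=(W[:,0]>400)&(W[:,0]<720)&(W[:,1]>-230)&(W[:,1]<100)
    D=W[roi&(abs(W[:,2]-30)<3)][:,:2]
    c=np.array([559.,-71]); 
    for _ in range(4):
        # outer edge per angle
        a=np.arctan2(D[:,1]-c[1],D[:,0]-c[0]); r=np.hypot(*(D-c).T); k=((a+np.pi)/(2*np.pi)*72).astype(int)
        E=np.array([D[(k==i)][np.argmax(r[k==i])] for i in range(72) if (k==i).any() and r[k==i].max()>105 and r[k==i].max()<140]); c,e=circ(E,125)
    print(n,'disc',c,e,len(E))
    F=W[roi&(W[:,2]>141)&(W[:,2]<149)]; F=F[np.hypot(F[:,0]-557,F[:,1]-12)<75]
    print('rim',len(F),circ(F[:,:2],51.5),F[:,2].max(), F.min(0).round(1),F.max(0).round(1))
    Q=W[roi&(W[:,2]>108)&(W[:,2]<126)]; Q=Q[np.hypot(Q[:,0]-566,Q[:,1]+158)<30]; print('post',len(Q),Q.mean(0).round(1) if len(Q) else '', Q.min(0).round(1),Q.max(0).round(1))
    Q=W[(abs(W[:,0]-399)<25)&(abs(W[:,1]+66)<25)&(W[:,2]>35)&(W[:,2]<60)];print('ptr',len(Q),Q.mean(0).round(1) if len(Q) else '')
E
```

```text
[543.  241.2 228.3]
scene disc [562.1 -72. ] 1.09 63
rim 178 (array([559.5,  11.4]), np.float64(2.52)) 148.92489945809643 [506.1 -37.  141. ] [610.1  65.  148.9]
post 39 [ 566.8 -163.3  120.2] [ 560.1 -169.   110.6] [ 572.2 -155.5  125.5]
ptr 25 [401.2 -64.5  46. ]
side disc [559.8 -71.3] 1.96 42
rim 206 (array([555.7,  13.9]), np.float64(2.74)) 148.66054276932311 [505.7 -40.5 141. ] [608.6  64.9 148.7]
post 34 [ 561.3 -159.4  118.5] [ 555.2 -169.6  109.5] [ 569.2 -152.   125.9]
ptr 35 [397.7 -62.7  45.6]
```

Axis ≈ (561,−71.5), funnel ≈ (557.5,13), pointer ≈ (399.5,−64), so the turntable is at ≈ −1.48. The tool can only yaw, so I tip the scoop by pivoting it in the grip. I press the lip on the fixed pointer for a pre-tilt of about 11°, then against the funnel's far inner wall in the radial direction.

Emit:
{"op": "play_rows", "data": {"dp": [[-3,-9,0],[-6.3,-18.4,0],[-6.3,-18.4,0],[-6.3,-18.4,0],[-6.3,-18.4,0],[-6.3,-18.4,0],[-6.3,-18.4,0],[-6.3,-18.4,0]], "yaw": [-2,-4,-4,-4,-4,-4,-4,-4]}}

```text
t: 8.03
ee_pos: [495.3, 102.2, 228.2]
orientation: [-0.749, -3.049, 0.001]
ft_force: [-1.2, -0.0, -2.6]
width: 20.0
grasp_force: 30.0
```

Emit:
{"op": "play_rows", "data": {"dp": [[-6.3,-18.4,0],[-6.3,-18.4,0],[-6.3,-18.4,0],[-6.3,-18.4,0],[-6.3,-18.4,0],[-6.3,-18.4,0],[-6.3,-18.4,0],[-6.3,-18.4,0]], "yaw": [-4,-4,-4,-4,-4,-4,-4,-4]}}

```text
t: 8.7
ee_pos: [444.8, -44.7, 228.4]
orientation: [-1.561, -2.725, 0.001]
ft_force: [-0.5, 0.1, -1.6]
width: 19.9
grasp_force: 30.0
```

Emit:
{"op": "play_rows", "data": {"dp": [[-6.5,-18.4,0],[-6.5,-18.4,0],[-6.5,-18.4,0],[-6.5,-18.4,0],[-6.5,-18.4,0],[-6.5,-18.4,0],[-5,-15,0],[-3.5,-9,0]], "yaw": [-4,-4,-4,-4,-4,-4,-3,-1.3]}}

```text
t: 9.37
ee_pos: [397.3, -179.2, 228.5]
orientation: [-2.18, -2.261, 0.001]
ft_force: [-0.1, -0.7, -2.5]
width: 20.0
grasp_force: 30.0
```

Run:
```python
from h import *
print(ctrl.get_obs()['qpos'].round(2))
p=shot('wrist'); save(p,'w3.png')
for k,z in [('scoop_lip',167+20),('pointer_tip',50),('ball0_center',188)]:
    print(k,[(np.round(d['location'],1).tolist(),round(d['conf'],2),atz(p,*d['location'],z).round(1).tolist()) for d in models.landmark_of(p,k)])
```

```text
[-0.45  0.13  2.02 -0.    0.99 -0.49]
scoop_lip [([268.6, 99.6], 0.87, [389.8, -90.5, 187.0])]
pointer_tip [([280.5, 86.3], 0.91, [399.0, -62.9, 50.0]), ([270.6, 95.8], 0.44, [388.8, -72.8, 50.0]), ([409.3, 101.4], 0.26, [538.2, -73.2, 50.0])]
ball0_center [([277.4, 164.7], 0.67, [397.0, -131.8, 188.0])]
```

View pics/w3.png

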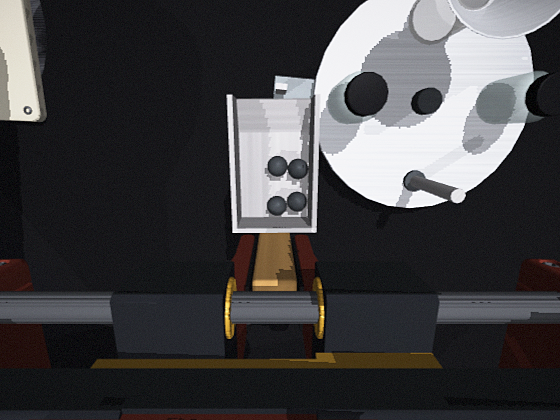

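The four balls are at (277–298, 166–205), the lip is at row 98 and the pointer is just beyond it at (280,86). I'm lowering the lip to below the pointer top.

Emit:
{"op": "play_rows", "data": {"dp": [[1,0,-8],[1,0,-16],[1,0,-22],[0,0,-24],[0,0,-24],[0,0,-24],[0,0,-18],[0,0,-10]], "yaw": [0,0,0,0,0,0,0,0]}}

```text
t: 10.23
ee_pos: [400.7, -176.5, 80.7]
orientation: [-2.171, -2.267, 0.001]
ft_force: [-0.2, 0.7, -2.8]
width: 20.0
grasp_force: 30.0
```

Emit:
{"op": "play_rows", "data": {"dp": [[0,2,-4],[0,3,0],[0,3,0],[0,2,0],[0,2,0],[0,1,0],[0,1,0],[0,0,0]], "yaw": [0,0,0,0,0,0,0,0]}}

```text
t: 10.9
ee_pos: [401.8, -163.9, 79.5]
orientation: [2.174, 2.267, 0.0]
ft_force: [-0.1, 0.9, -2.0]
width: 19.8
grasp_force: 30.0
```

Emit:
{"op": "play_rows", "data": {"dp": [[0,1,0],[0,1,0],[0,1,0],[0,1,0],[0,0,0]], "yaw": [0,0,0,0,0]}}

```text
t: 11.32
ee_pos: [401.5, -159.8, 79.0]
orientation: [-2.175, -2.267, 0.0]
ft_force: [-0.6, -0.7, -2.8]
width: 19.8
grasp_force: 30.0
```

Lip now at about y=−69, and contact should be near.

Emit:
{"op": "play_rows", "data": {"dp": [[0,1,0],[0,1,0],[0,1,0],[0,1,0],[0,0,0]], "yaw": [0,0,0,0,0]}}

```text
t: 11.73
ee_pos: [401.7, -155.8, 79.1]
orientation: [2.174, 2.267, -0.0]
ft_force: [0.2, 0.4, -1.5]
width: 19.8
grasp_force: 30.0
```

Emit:
{"op": "play_rows", "data": {"dp": [[0,1,0.5],[0,1,0.5],[0,1,0.5],[0,0,0]], "yaw": [0,0,0,0]}}

```text
t: 12.07
ee_pos: [401.8, -153.6, 80.8]
orientation: [2.172, 2.268, -0.001]
ft_force: [-1.5, -7.1, -2.4]
width: 19.9
grasp_force: 30.0
```

Contact (−7 N). Now I'm tilting with the lip held in place.

Emit:
{"op": "play_rows", "data": {"dp": [[0,1.2,1.6],[0,1.2,1.6],[0,1.2,1.6],[0,1.2,1.6],[0,1.2,1.6],[0,1.2,1.6],[0,0,0]], "yaw": [0,0,0,0,0,0,0]}}

```text
t: 12.65
ee_pos: [401.9, -145.6, 90.5]
orientation: [2.174, 2.267, 0.0]
ft_force: [-0.8, -3.6, -2.4]
width: 19.9
grasp_force: 30.0
```

```bash
cat > tilt.py <<'E'
from fun import *
p=shot('wrist'); o=ctrl.get_obs()
# side-wall top rims & floor in scoop frame via depth: cloud in tool-yaw frame relative to grasp point
W=cloud(p); T=R.from_rotvec(o['orientation']).as_matrix(); L=(W-o['ee_pos'])@T; # tool coords
m=(abs(L[:,0])<130)&(abs(L[:,1])<20)&(L[:,2]>5)&(L[:,2]<120); L=L[m]; print(len(L),L.min(0).round(),L.max(0).round())
for a in range(-110,111,10):
    s=L[abs(L[:,0]-a)<5]
    if len(s)>5: print(a,len(s),np.median(s[:,2]).round(1),s[:,2].max().round(1))
w=L[(abs(L[:,0])>15)&(abs(L[:,0])<62)]
E
python3 tilt.py
```

```text
11175 [-130.  -20.    5.] [130.  20.  93.]
-110 151 90.9 92.4
-30 23 90.8 92.3
0 1239 37.6 51.3
10 571 48.7 52.7
20 923 51.0 53.6
30 636 51.4 54.2
40 866 52.9 55.8
50 811 54.5 56.7
60 792 54.9 57.1
70 855 53.3 56.1
80 746 51.8 92.2
90 590 83.3 93.0
100 650 90.3 93.0
110 695 90.8 92.8
```

Tilt is about 6°, so I continue to about 12°.

Emit:
{"op": "play_rows", "data": {"dp": [[0,1.2,1.5],[0,1.2,1.5],[0,1.2,1.4],[0,1.2,1.4],[0,1.2,1.4],[0,1,1.2],[0,0,0]], "yaw": [0,0,0,0,0,0,0]}}

```text
t: 13.28
ee_pos: [401.7, -138.6, 98.8]
orientation: [2.174, 2.267, 0.0]
ft_force: [-0.5, -3.4, -2.1]
width: 19.8
grasp_force: 30.0
```

```bash
python3 tilt.py
```

```text
10657 [-130.  -20.    5.] [130.  20. 101.]
-40 27 99.5 100.3
-10 359 45.6 51.3
0 1058 50.0 53.1
10 740 52.4 55.8
20 725 54.0 56.8
30 745 55.8 58.1
40 699 47.9 59.7
50 800 50.7 61.2
60 809 57.1 61.1
70 759 57.7 100.4
80 585 91.5 101.2
90 596 92.2 101.2
100 631 99.0 101.3
110 663 99.1 101.4
```

Tilt is about 11° and the balls rest at the ramp. I back off and carry it gently over the funnel, lip near the funnel centre.

Emit:
{"op": "play_rows", "data": {"dp": [[0,-3,2],[0,-4,6],[0,-4,10],[0,-4,14],[0,0,18],[0,0,20],[0,0,20],[0,0,18]], "yaw": [0,0,0,0,0,0,0,0]}}

```text
t: 14.0
ee_pos: [401.4, -153.7, 208.1]
orientation: [-2.175, -2.266, -0.001]
ft_force: [-0.4, -0.2, -2.1]
width: 20.3
grasp_force: 30.0
```

Emit:
{"op": "play_rows", "data": {"dp": [[0,0,14],[0,0,10],[2,1,4],[5,3,0],[8,5,0],[11,7,0],[13,8,0],[13,8,0]], "yaw": [0,0,0,0,0,0,0,0]}}

```text
t: 14.67
ee_pos: [454.6, -120.6, 233.7]
orientation: [-2.174, -2.266, 0.001]
ft_force: [0.6, -0.4, -1.1]
width: 19.9
grasp_force: 30.0
```

Emit:
{"op": "play_rows", "data": {"dp": [[13,8,0],[13,8,0],[13,8,0],[13,8,0],[13,8,0],[13,8,0],[12,7,0],[9,5,0]], "yaw": [0,0,0,0,0,0,0,0]}}

```text
t: 15.33
ee_pos: [554.2, -60.8, 234.6]
orientation: [2.174, 2.267, 0.0]
ft_force: [-0.4, 0.2, -2.9]
width: 19.6
grasp_force: 30.0
```

Emit:
{"op": "play_rows", "data": {"dp": [[5,3,0],[3,2,0],[0,0,0],[0,0,0]], "yaw": [0,0,0,0]}}

```text
t: 15.67
ee_pos: [560.2, -56.9, 234.5]
orientation: [-2.174, -2.267, 0.001]
ft_force: [-1.0, -0.3, -1.9]
width: 19.4
grasp_force: 30.0
```

```bash
python3 tilt.py; python3 -c "
from h import *
p=shot('wrist'); save(p,'w4.png')"
```

```text
8520 [ -8. -20.   5.] [123.  20. 120.]
-10 306 45.3 51.8
0 1109 50.0 53.3
10 726 52.5 54.6
20 723 54.2 56.8
30 753 55.8 58.4
40 700 47.9 59.7
50 797 50.5 61.2
60 807 52.0 60.7
70 671 57.6 59.8
90 67 118.4 120.0
100 571 113.5 120.0
110 782 101.7 111.7
```

View pics/w4.png

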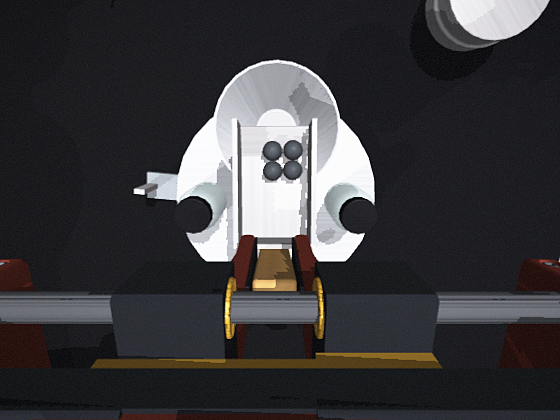

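The scoop is centred in the funnel (lip at (275,125), funnel mouth ring at (278,122)) and all four balls are still at the ramp. I'm going down and forward to the far wall.

Emit:
{"op": "play_rows", "data": {"dp": [[0.5,1,-4],[0.5,2,-6],[0,3,-4],[0,4,-3],[0,4,-3],[0,4,-4],[0,3,-4],[0,2,-4]], "yaw": [0,0,0,0,0,0,0,0]}}

```text
t: 16.43
ee_pos: [561.6, -33.2, 202.2]
orientation: [-2.174, -2.268, 0.0]
ft_force: [-0.5, 0.3, -1.6]
width: 20.1
grasp_force: 30.0
```

Emit:
{"op": "play_rows", "data": {"dp": [[0,1,-2],[0,1,0],[0,1,0],[0,1,0],[0,0,0]], "yaw": [0,0,0,0,0]}}

```text
t: 16.85
ee_pos: [561.8, -29.7, 200.8]
orientation: [2.175, 2.267, 0.001]
ft_force: [0.4, -0.9, -3.6]
width: 20.0
grasp_force: 30.0
```

Emit:
{"op": "play_rows", "data": {"dp": [[-1,1,0],[-0.5,1,0],[0,1,0],[0,1,0],[0,0,0]], "yaw": [0,0,0,0,0]}}

```text
t: 17.27
ee_pos: [560.2, -25.6, 200.7]
orientation: [2.175, 2.267, 0.0]
ft_force: [0.4, -0.3, -2.0]
width: 19.6
grasp_force: 30.0
```

Emit:
{"op": "play_rows", "data": {"dp": [[0,1,0],[0,1,0],[0,1,0],[0,0,0]], "yaw": [0,0,0,0]}}

```text
t: 17.6
ee_pos: [560.3, -23.2, 200.7]
orientation: [2.173, 2.267, -0.001]
ft_force: [0.3, -4.0, -0.6]
width: 19.8
grasp_force: 30.0
```

Contact with the far wall (−4 N). I'm pushing slowly so the lip slides down the wall as it tilts, and checking the tilt.

Emit:
{"op": "play_rows", "data": {"dp": [[0,0.5,0],[0,0.5,0],[0,0.5,0],[0,0.5,0],[0,0,0]], "yaw": [0,0,0,0,0]}}

```text
t: 18.02
ee_pos: [560.5, -22.0, 201.1]
orientation: [2.173, 2.266, -0.002]
ft_force: [-0.6, -8.5, 1.3]
width: 19.6
grasp_force: 30.0
```

```bash
sed -i '/^for a/,$d' tilt.py
cat >> tilt.py <<'E'
f=lambda a:(lambda s:np.median(s[:,2]))(L[abs(L[:,0]-a)<4])
print('floor depth at 0..70',[(a,f(a).round(1)) for a in range(0,81,10)],o['ft_force'].round(1),o['moment'].round(2))
Z=L[(L[:,0]>5)&(L[:,0]<28)]; print('tilt',np.degrees(np.arctan(np.polyfit(Z[:,0],Z[:,2],1)[0])).round(1))
E
python3 tilt.py
```

```text
7717 [-10. -20.   5.] [88. 20. 75.]
floor depth at 0..70 [(0, np.float64(50.5)), (10, np.float64(52.6)), (20, np.float64(54.4)), (30, np.float64(56.3)), (40, np.float64(47.1)), (50, np.float64(58.6)), (60, np.float64(57.9)), (70, np.float64(58.4)), (80, np.float64(62.1))] [-0.2 -7.9  1.6] [-1.83  0.03  0.02]
tilt 10.3
```

Emit:
{"op": "play_rows", "data": {"dp": [[0,0.5,0],[0,0.5,0],[0,0.5,0],[0,0.5,0],[0,0,0],[0,0,0]], "yaw": [0,0,0,0,0,0]}}

```text
t: 18.57
ee_pos: [560.9, -20.6, 201.7]
orientation: [2.172, 2.265, -0.002]
ft_force: [0.1, -11.8, 5.4]
width: 19.9
grasp_force: 30.0
```

```bash
python3 tilt.py
```

```text
7630 [-10. -20.   5.] [86. 20. 76.]
floor depth at 0..70 [(0, np.float64(50.9)), (10, np.float64(53.0)), (20, np.float64(54.8)), (30, np.float64(56.8)), (40, np.float64(47.4)), (50, np.float64(51.4)), (60, np.float64(59.0)), (70, np.float64(59.3)), (80, np.float64(61.1))] [-0.3 -9.8  5.3] [-2.17  0.12 -0.02]
tilt 10.8
```

The torque is just at the pivot threshold. Raising while pushing turns the wall friction in favour.

Emit:
{"op": "play_rows", "data": {"dp": [[0,1.2,1.0],[0,1.2,1.0],[0,1.2,1.0],[0,1.2,1.0],[0,0,0]], "yaw": [0,0,0,0,0]}}

```text
t: 19.03
ee_pos: [560.5, -14.9, 205.2]
orientation: [2.173, 2.266, -0.001]
ft_force: [-0.2, -6.3, -0.3]
width: 19.6
grasp_force: 30.0
```

```bash
python3 tilt.py
```

```text
7172 [-15. -20.   5.] [81. 20. 79.]
floor depth at 0..70 [(0, np.float64(52.1)), (10, np.float64(54.6)), (20, np.float64(57.1)), (30, np.float64(58.5)), (40, np.float64(53.7)), (50, np.float64(51.4)), (60, np.float64(62.2)), (70, np.float64(69.9)), (80, np.float64(61.0))] [-0.4 -6.1  1.9] [-1.47  0.02  0.07]
tilt 14.0
```

Tilt is 14°, but the lip sits near the rim. I'm backing off a little and re-seating the lip deeper in the funnel before the balls begin to roll.

Emit:
{"op": "play_rows", "data": {"dp": [[0,-2,0],[0,-3,-1],[0,-4,-2],[0,-3,-2],[0,-1,-2],[0,0,0]], "yaw": [0,0,0,0,0,0]}}

```text
t: 19.58
ee_pos: [560.3, -26.5, 198.4]
orientation: [-2.175, -2.265, -0.002]
ft_force: [-3.1, 2.6, 9.0]
width: 19.7
grasp_force: 30.0
```

Emit:
{"op": "play_rows", "data": {"dp": [[0,1,0],[0,1,0],[0,1,0],[0,0,0]], "yaw": [0,0,0,0]}}

```text
t: 19.92
ee_pos: [560.8, -24.1, 198.1]
orientation: [2.174, 2.266, 0.002]
ft_force: [-1.3, -1.4, 4.5]
width: 19.6
grasp_force: 30.0
```

```bash
python3 tilt.py; python3 -c "
from h import *
save(shot('wrist'),'w5.png')"
```

```text
8027 [-130.  -20.    5.] [ 89.  20. 117.]
floor depth at 0..70 [(0, np.float64(52.1)), (10, np.float64(54.5)), (20, np.float64(57.0)), (30, np.float64(58.4)), (40, np.float64(53.1)), (50, np.float64(51.2)), (60, np.float64(62.0)), (70, np.float64(74.0)), (80, np.float64(61.5))] [ 0.9 -0.6  5.2] [-0.31 -0.09  0.02]
tilt 13.6
```

View pics/w5.png

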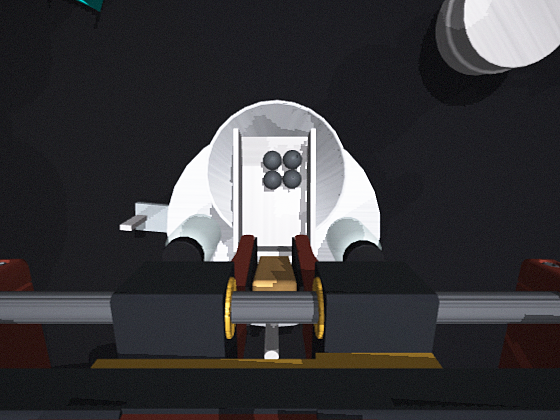

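The lip is well inside the funnel (row 137, far rim at row 102) and the four balls are on the floor at (272–292, 160–180). The upward force means the rear touches the near rim, so I raise 2 mm and push on.

Emit:
{"op": "play_rows", "data": {"dp": [[0,0,1],[0,0.5,1],[0,1,0],[0,1,0],[0,1,0],[0,0,0]], "yaw": [0,0,0,0,0,0]}}

```text
t: 20.52
ee_pos: [560.1, -20.6, 199.4]
orientation: [2.174, 2.267, -0.001]
ft_force: [0.9, -2.6, -1.2]
width: 19.6
grasp_force: 30.0
```

Emit:
{"op": "play_rows", "data": {"dp": [[0,1,0.5],[0,1,0.5],[0,1,0.7],[0,0,0]], "yaw": [0,0,0,0]}}

```text
t: 20.85
ee_pos: [560.1, -17.6, 201.3]
orientation: [2.174, 2.267, -0.001]
ft_force: [0.8, -3.9, -1.2]
width: 19.6
grasp_force: 30.0
```

```bash
python3 tilt.py
```

```text
7455 [-16. -20.   5.] [83. 20. 82.]
floor depth at 0..70 [(0, np.float64(52.9)), (10, np.float64(55.6)), (20, np.float64(58.3)), (30, np.float64(51.5)), (40, np.float64(62.0)), (50, np.float64(54.4)), (60, np.float64(63.7)), (70, np.float64(69.3)), (80, np.float64(58.1))] [ 1.7 -3.5 -1.3] [-1.24 -0.35  0.01]
tilt 13.4
```

Emit:
{"op": "play_rows", "data": {"dp": [[0,1.4,1.1],[0,1.4,1.1],[0,1.4,1.1],[0,1.4,1.0],[0,1.5,1.0],[0,1.5,1.0],[0,1.5,1.0],[0,0,0]], "yaw": [0,0,0,0,0,0,0,0]}}

```text
t: 21.57
ee_pos: [560.2, -7.0, 208.9]
orientation: [-2.175, -2.267, -0.0]
ft_force: [0.2, -3.0, -0.4]
width: 20.1
grasp_force: 30.0
```

```bash
python3 tilt.py; python3 -c "
from h import *
save(shot('wrist'),'w6.png',(180,80,380,260),3)"
```

```text
6692 [-22. -20.   5.] [72. 20. 86.]
floor depth at 0..70 [(0, np.float64(54.9)), (10, np.float64(58.2)), (20, np.float64(61.0)), (30, np.float64(54.0)), (40, np.float64(55.4)), (50, np.float64(67.0)), (60, np.float64(76.0)), (70, np.float64(65.4)), (80, np.float64(nan))] [ 0.2 -3.2  0.6] [-0.94 -0.13  0.01]
tilt -4.4
  return _methods._mean(a, axis=axis, dtype=dtype,
  ret = ret.dtype.type(ret / rcount)
```

View pics/w6.png

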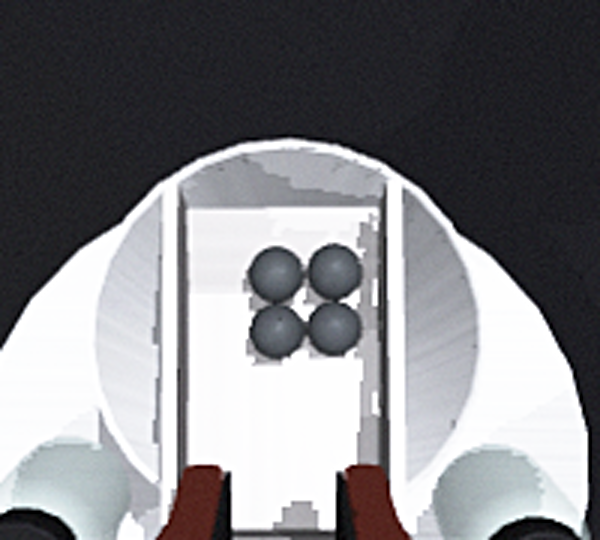

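The four balls are at crop (275–335, 272–330) and the lip at row 208 is inside the rim at row 145, tilt about 18°. Continuing.

Emit:
{"op": "play_rows", "data": {"dp": [[0,1.5,1.0],[0,1.5,1.0],[0,1.5,1.0],[0,1.5,1.0],[0,1.5,1.0],[0,1.5,1.0],[0,1.5,1.0],[0,0,0]], "yaw": [0,0,0,0,0,0,0,0]}}

```text
t: 22.33
ee_pos: [560.1, 3.5, 215.8]
orientation: [-2.174, -2.267, -0.0]
ft_force: [-0.0, -3.3, 0.9]
width: 20.0
grasp_force: 30.0
```

```bash
cat > st.py <<'E'
from fun import *
import warnings; warnings.simplefilter('ignore')
p=shot('wrist'); o=ctrl.get_obs(); g=cv2.cvtColor(p['pixels'],cv2.COLOR_RGB2GRAY)
print(o['ee_pos'].round(1),o['ft_force'].round(1))
c=p['pixels'][100:250,235:320].astype(int); m=((c.max(2)<115)&(c.min(2)>40)&(c[:,:,2]-c[:,:,0]>2)).astype(np.uint8)
n,_,s,ce=cv2.connectedComponentsWithStats(m); print([(int(s[i,4]),(ce[i]+[235,100]).round().tolist()) for i in range(1,n) if s[i,4]>60])
W=cloud(p); T=R.from_rotvec(o['orientation']).as_matrix(); L=(W-o['ee_pos'])@T
L=L[(L[:,1]<-10)&(L[:,1]>-23)&(L[:,0]>-25)&(L[:,0]<90)]
q=[(a,np.median(L[abs(L[:,0]-a)<4][:,2]).round(1)) for a in range(-10,71,10)]; print([(a,float(b)) for a,b in q])
E
python3 st.py
```

```text
[560.1   3.4 215.7] [-0.5 -3.4 -1. ]
[(928, [281.0, 160.0])]
[(-10, -56.0), (0, -6.3), (10, -35.3), (20, -113.9), (30, -101.7), (40, 69.9), (50, 76.7), (60, 74.3), (70, 216.2)]
```

Emit:
{"op": "play_rows", "data": {"dp": [[0,1.6,0.9],[0,1.6,0.9],[0,1.6,0.9],[0,1.6,0.9],[0,1.6,0.8],[0,1.6,0.8],[0,0,0],[0,0,0]], "yaw": [0,0,0,0,0,0,0,0]}}

```text
t: 23.05
ee_pos: [560.1, 13.0, 220.8]
orientation: [-2.174, -2.267, -0.0]
ft_force: [-0.6, -2.9, -0.4]
width: 19.8
grasp_force: 30.0
```

```bash
python3 st.py;python3 -c "
from h import *
save(shot('wrist'),'w7.png',(180,80,380,260),3)"
```

```text
[560.1  13.  220.8] [-0.3 -3.2 -1.1]
[(872, [281.0, 169.0])]
[(-10, -5.9), (0, -6.0), (10, -35.2), (20, -113.9), (30, -101.4), (40, 74.2), (50, 79.2), (60, 221.3), (70, 221.2)]
```

View pics/w7.png

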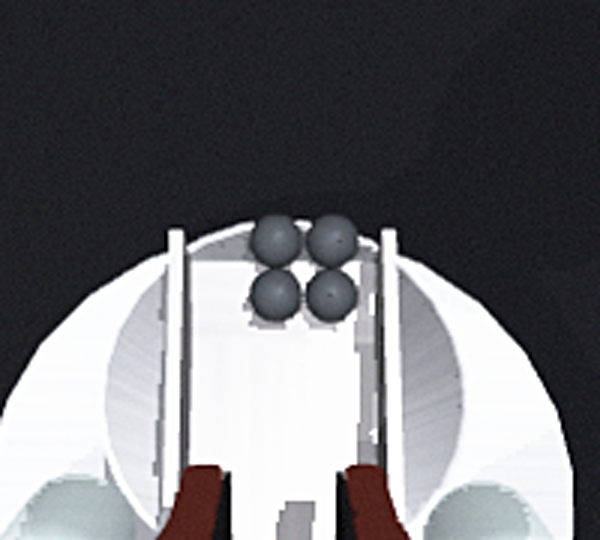

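The two front balls sit between the lip (crop row 262) and the far wall just inside the rim (row 222), with two behind. Pulling the scoop back and slightly down should drop them inward.

Emit:
{"op": "play_rows", "data": {"dp": [[0,-1,-1],[0,-1.5,-1.5],[0,-2,-1.5],[0,-2,-1.5],[0,-2,-1.5],[0,-2,-1],[0,-2,-1],[0,0,0]], "yaw": [0,0,0,0,0,0,0,0]}}

```text
t: 23.82
ee_pos: [559.9, -0.1, 211.3]
orientation: [-2.175, -2.267, 0.001]
ft_force: [0.2, 0.2, -1.3]
width: 19.9
grasp_force: 30.0
```

```bash
python3 st.py;python3 -c "
from h import *
save(shot('wrist'),'w8.png',(180,80,380,260),3)"
```

```text
[559.9   0.  211.5] [ 0.2 -1.8 -2.3]
[(860, [280.0, 165.0])]
[(-10, -6.2), (0, -6.2), (10, -35.3), (20, -114.0), (30, -100.7), (40, 73.8), (50, 79.5), (60, 69.1), (70, 211.9)]
```

View pics/w8.png

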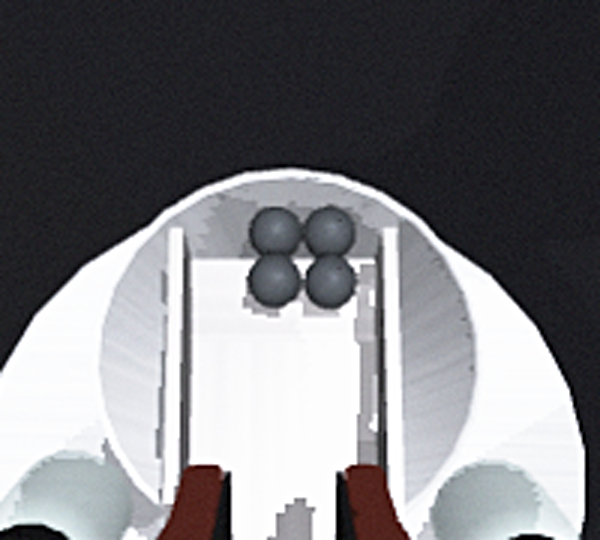

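That was my last picture (one over the limit of 10), so I continue on numbers alone. The balls are now clearly inside the funnel and still leaning between lip and wall, so I pull straight back.

Emit:
{"op": "play_rows", "data": {"dp": [[0,-2,0],[0,-3,0],[0,-3,0],[0,-3,0],[0,-2,0],[0,0,0],[0,0,0]], "yaw": [0,0,0,0,0,0,0]}}

```text
t: 24.5
ee_pos: [560.1, -12.9, 211.8]
orientation: [2.175, 2.267, 0.0]
ft_force: [-0.5, 0.2, -1.8]
width: 20.0
grasp_force: 30.0
```

```bash
cat >> st.py <<'E'
print([(np.round(d['location']).tolist(),round(d['conf'],2)) for d in models.landmark_of(p,'ball0_center')])
E
python3 st.py
```

```text
[560.2 -12.8 211.8] [-0.6  1.1 -2.6]
[]
[(-10, 52.4), (0, -13.0), (10, -35.1), (20, -114.3), (30, -100.9), (40, 73.7), (50, 94.3), (60, 83.1), (70, 71.3)]
[]
```

The balls have left the tray. I'm raising the scoop clear and checking the funnel and jar numerically.

Emit:
{"op": "play_rows", "data": {"dp": [[0,0,6],[0,0,12],[0,0,18],[0,0,18],[0,0,12],[0,0,4],[0,0,0]], "yaw": [0,0,0,0,0,0,0]}}

```text
t: 25.18
ee_pos: [560.9, -12.7, 283.5]
orientation: [2.173, 2.266, 0.003]
ft_force: [0.1, 0.4, -1.8]
width: 19.8
grasp_force: 30.0
```

Emit:
{"op": "play_rows", "data": {"dp": [[1,12,0],[1,24,0],[1,28,0],[1,28,0],[1,28,0],[1,28,0],[2,28,0],[2,20,0]], "yaw": [0,0,0,0,0,0,0,0]}}

```text
t: 25.85
ee_pos: [569.1, 186.2, 280.3]
orientation: [-2.172, -2.267, 0.002]
ft_force: [0.9, 0.5, -1.8]
width: 19.5
grasp_force: 30.0
```

```bash
cat > jar.py <<'E'
from fun import *
import sys
c=np.array([float(sys.argv[1]),float(sys.argv[2])])
print(ctrl.get_obs()['ee_pos'].round(1))
for n in('scene','side'):
    p=shot(n); im=p['pixels'].astype(int)
    for z in (36,41,48,55,65,80,110,130): 
        u,v=proj(p,[*c,z]); v=int(round(v));u=int(round(u)); print(n,z,(u,v),im[v,u-7:u+8:2].mean(1).round().astype(int).tolist(), np.round(dep(p,u,v)).tolist())
    print([(np.round(d['location']).tolist(),round(d['conf'],2)) for k in range(2) for d in models.landmark_of(p,f'ball{k}_center')])
E
python3 jar.py 557.5 13
python3 - <<'E'
import sys;sys.path.insert(0,'.')
from h import *
p=shot('scene'); print('sieve',atz(p,356.8,219.4,0).round())
E
```

```text
[569.1 186.2 280.3]
scene 36 (268, 222) [249, 247, 253, 255, 195, 171, 247, 251] [573.0, -11.0, 71.0]
scene 41 (268, 221) [243, 186, 214, 255, 168, 172, 247, 252] [572.0, -9.0, 71.0]
scene 48 (268, 219) [202, 169, 168, 250, 244, 161, 206, 249] [571.0, -8.0, 79.0]
scene 55 (268, 218) [211, 171, 172, 254, 242, 168, 160, 231] [571.0, -7.0, 82.0]
scene 65 (267, 215) [204, 223, 226, 226, 229, 229, 228, 234] [568.0, -7.0, 93.0]
scene 80 (267, 212) [224, 224, 228, 213, 189, 193, 214, 224] [567.0, -4.0, 101.0]
scene 110 (267, 204) [170, 240, 148, 86, 127, 117, 108, 223] [547.0, 30.0, 90.0]
scene 130 (267, 199) [191, 202, 209, 221, 226, 222, 221, 232] [546.0, 32.0, 108.0]
[]
side 36 (290, 242) [248, 215, 215, 220, 249, 223, 180, 193] [546.0, 33.0, 52.0]
side 41 (290, 240) [249, 249, 213, 207, 248, 228, 184, 193] [547.0, 33.0, 57.0]
side 48 (290, 238) [236, 249, 218, 213, 215, 251, 237, 229] [547.0, 33.0, 64.0]
side 55 (290, 236) [225, 233, 236, 213, 205, 239, 237, 232] [547.0, 34.0, 70.0]
side 65 (290, 233) [233, 237, 237, 242, 243, 241, 239, 234] [546.0, 36.0, 81.0]
side 80 (291, 228) [243, 245, 246, 246, 246, 245, 243, 242] [546.0, 32.0, 94.0]
side 110 (291, 218) [143, 144, 150, 148, 145, 145, 151, 145] [537.0, 49.0, 136.0]
side 130 (291, 211) [216, 241, 247, 247, 247, 247, 247, 247] [571.0, -10.0, 115.0]
[([317.0, 194.0], 0.58)]
sieve [768. 174.  -0.]
```

Run:
```python
from h import *
for n,(u0,u1,v0,v1) in {'scene':(254,284,192,230),'side':(276,308,200,250)}.items():
    a=cv2.imread(f'pics/{n}0.png').mean(2); b=shot(n)['pixels'].mean(2)
    print(n)
    for v in range(v0,v1,2): print(v,a[v,u0:u1:2].astype(int).tolist(),'|',b[v,u0:u1:2].astype(int).tolist())
```

```text
scene
192 [243, 242, 241, 240, 239, 235, 233, 230, 227, 219, 207, 201, 196, 188, 185] | [181, 188, 198, 206, 210, 216, 224, 227, 226, 223, 224, 221, 227, 228, 218]
194 [243, 242, 241, 241, 239, 235, 233, 229, 223, 215, 205, 199, 193, 189, 182] | [181, 185, 195, 200, 207, 218, 220, 223, 225, 222, 221, 229, 229, 228, 206]
196 [243, 242, 243, 240, 240, 235, 233, 229, 220, 211, 201, 197, 189, 183, 182] | [175, 180, 187, 197, 204, 215, 221, 223, 225, 222, 218, 230, 225, 216, 203]
198 [243, 244, 243, 241, 239, 236, 234, 229, 219, 207, 197, 191, 189, 180, 179] | [170, 179, 186, 191, 201, 211, 221, 224, 225, 221, 228, 229, 226, 206, 200]
200 [243, 243, 243, 242, 239, 236, 236, 229, 219, 204, 193, 187, 180, 176, 177] | [159, 171, 177, 186, 189, 206, 218, 225, 223, 219, 230, 228, 210, 198, 188]
202 [242, 242, 244, 244, 242, 244, 163, 165, 170, 251, 195, 180, 181, 175, 176] | [153, 161, 171, 178, 187, 252, 192, 166, 172, 253, 237, 224, 195, 188, 181]
204 [240, 240, 242, 243, 245, 123, 128, 145, 132, 126, 221, 173, 172, 176, 192] | [125, 145, 153, 170, 241, 148, 86, 124, 116, 109, 222, 209, 189,
[... 5362 characters left out ...]
79, 215, 194, 192, 173, 176]
242 [215, 216, 211, 222, 234, 231, 232, 231, 228, 227, 226, 228, 149, 159, 160, 153] | [249, 164, 194, 250, 249, 215, 212, 248, 249, 183, 170, 240, 197, 205, 199, 192]
244 [212, 214, 215, 197, 237, 232, 232, 230, 229, 228, 229, 202, 150, 151, 149, 148] | [232, 180, 243, 236, 249, 207, 211, 249, 247, 248, 250, 222, 198, 203, 201, 206]
246 [214, 214, 214, 210, 188, 218, 231, 233, 233, 219, 181, 143, 220, 235, 232, 230] | [243, 244, 242, 236, 233, 245, 249, 248, 247, 244, 217, 203, 205, 204, 203, 196]
248 [200, 222, 213, 211, 214, 195, 201, 198, 182, 204, 222, 233, 230, 227, 227, 228] | [237, 245, 242, 244, 211, 198, 224, 221, 223, 199, 202, 202, 203, 203, 200, 255]
```

The jar interior has changed in brightness but it isn't conclusive, so I'll look down the throat once the fingers are free. Setting the scoop down first: lip to the bench, then reversing the tilt by moving back and down.

Emit:
{"op": "play_rows", "data": {"dp": [[0,0,-15],[0,0,-30],[0,0,-35],[0,0,-35],[0,0,-35],[0,0,-25],[0,0,-12],[0,0,0]], "yaw": [0,0,0,0,0,0,0,0]}}

```text
t: 26.97
ee_pos: [568.4, 182.2, 92.2]
orientation: [-2.174, -2.264, 0.007]
ft_force: [-0.7, 0.3, -0.8]
width: 19.5
grasp_force: 30.0
```

Emit:
{"op": "play_rows", "data": {"dp": [[0,0,-2],[0,0,-2],[0,0,-2],[0,0,-2],[0,0,-2],[0,0,-1],[0,0,0]], "yaw": [0,0,0,0,0,0,0]}}

```text
t: 27.55
ee_pos: [570.1, 183.3, 83.9]
orientation: [2.175, 2.267, 0.0]
ft_force: [-0.9, 0.1, -1.7]
width: 19.9
grasp_force: 30.0
```

Emit:
{"op": "play_rows", "data": {"dp": [[0,0,-2],[0,-1,-2],[0,-3.3,-1.9],[0,-3.3,-2],[0,-3.2,-2.1],[0,-3.1,-2.2],[0,-3,-2.3],[0,0,0]], "yaw": [0,0,0,0,0,0,0,0]}}

```text
t: 28.22
ee_pos: [571.4, 165.6, 70.5]
orientation: [2.174, 2.266, 0.002]
ft_force: [-1.8, -4.3, 10.9]
width: 19.6
grasp_force: 30.0
```

Emit:
{"op": "play_rows", "data": {"dp": [[0,-2.9,-2.4],[0,-2.8,-2.5],[0,-2.7,-2.6],[0,-2.6,-2.7],[0,-2.5,-2.7],[0,-2.3,-2.5],[0,0,0]], "yaw": [0,0,0,0,0,0,0]}}

```text
t: 28.8
ee_pos: [571.8, 149.6, 55.1]
orientation: [2.173, 2.265, 0.003]
ft_force: [1.0, -6.4, 10.0]
width: 19.9
grasp_force: 30.0
```

Emit:
{"op": "play_rows", "data": {"dp": [[0,-1,-1.5],[0,-1,-1.5],[0,0,-1],[0,0,0]], "yaw": [0,0,0,0]}}

```text
t: 29.13
ee_pos: [572.0, 147.3, 51.6]
orientation: [2.172, 2.265, 0.003]
ft_force: [0.3, -9.6, 13.2]
width: 19.8
grasp_force: 30.0
```

Run:
```python
from fun import *
p=shot('wrist'); o=ctrl.get_obs(); W=cloud(p); T=R.from_rotvec(o['orientation']).as_matrix(); L=(W-o['ee_pos'])@T; print(o['ee_pos'],o['ft_force'])
for y0 in(-22,-15,10,15): print(y0,[(a,float(np.median(s[:,2]).round(1))) for a in range(10,111,10) for s in [L[(abs(L[:,0]-a)<4)&(abs(L[:,1]-y0)<3)]] if len(s)])
```

```text
[571.99129412 147.33416029  51.68287897] [-0.05284542 -9.46122139 12.73311018]
-22 [(10, 45.4), (20, -113.8), (30, -102.2), (40, 47.4), (50, 47.6), (60, 46.1), (70, 44.0), (80, 51.8), (90, 51.9), (100, 51.9), (110, 51.8)]
-15 [(10, -36.2), (20, -113.9), (30, -102.2), (40, 47.9), (50, 48.4), (60, 47.2), (70, 44.8), (80, 52.0), (90, 52.0), (100, 52.0), (110, 51.8)]
10 [(10, -42.3), (20, -113.8), (30, -97.3), (40, 47.9), (50, 48.3), (60, 47.2), (70, 44.8), (80, 52.0), (90, 52.1), (100, 52.0), (110, 52.1)]
15 [(10, -29.7), (20, -113.7), (30, -102.3), (40, 47.8), (50, 48.4), (60, 47.4), (70, 44.8), (80, 51.9), (90, 52.0), (100, 52.0), (110, 52.0)]
```

The floor lies flat (48 mm below the TCP, bench at 52), so the scoop is level. I release it and rise.

Emit:
{"op": "play_rows", "data": {"dp": [[0,0,0],[0,0,0],[0,0,0],[0,0,0],[0,0,0],[0,0,0],[0,0,0],[0,0,0]], "yaw": [0,0,0,0,0,0,0,0], "gripper": 0}}

```text
t: 29.85
ee_pos: [570.0, 148.6, 49.7]
orientation: [-2.174, -2.267, 0.0]
ft_force: [0.6, 0.8, 0.9]
width: 69.6
grasp_force: 0.0
```

Emit:
{"op": "play_rows", "data": {"dp": [[0,0,5],[0,0,15],[0,0,25],[0,0,30],[0,0,35],[0,0,35],[0,0,35],[0,-5,25]], "yaw": [0,0,0,0,0,0,0,0]}}

```text
t: 30.52
ee_pos: [570.9, 144.2, 258.7]
orientation: [2.173, 2.266, 0.005]
ft_force: [0.5, 1.3, 0.2]
width: 87.7
grasp_force: 0.0
```

Emit:
{"op": "play_rows", "data": {"dp": [[-1,-15,5],[-2,-25,0],[-2,-30,0],[-2,-30,0],[-2,-25,0],[-1,-10,0],[0,0,0]], "yaw": [0,0,0,0,0,0,0]}}

```text
t: 31.1
ee_pos: [559.3, 6.4, 259.2]
orientation: [-2.178, -2.263, 0.002]
ft_force: [0.2, 0.9, -0.1]
width: 87.5
grasp_force: 0.0
```

```bash
cat > throat.py <<'E'
from fun import *
p=shot('wrist'); o=ctrl.get_obs(); print(o['ee_pos'].round(1), o['qpos'].round(2)); np.save('thr.npy',p['pixels'])
W=cloud(p)
F=W[(W[:,2]>142)&(W[:,2]<148)&(abs(W[:,0]-557)<70)&(abs(W[:,1]-13)<70)]
c,e=circ(F[:,:2],51.5) if len(F)>10 else (np.array([557.5,13]),0); print('rim',len(F),c,e)
for z in(104,50,36): print(z,np.round(proj(p,[*c,z])))
u,v=proj(p,[*c,104]); u=int(u);v=int(v)
for r in range(v-18,v+22,3): print(r,p['pixels'][r,u-20:u+21:4].mean(1).astype(int).tolist(),[int(dep(p,x,r)[2]) for x in range(u-20,u+21,4)])
E
python3 throat.py
python3 - <<'E'
from fun import *
p=shot('side')
W=cloud(p);S=W[(abs(W[:,0]-572)<30)&(abs(W[:,1]-147)<30)&(W[:,2]>40)&(W[:,2]<105)]
if len(S): print('stem',len(S),S.min(0).round(1),S.max(0).round(1)); 
for a,b in((40,60),(60,80),(80,100)):
    q=S[(S[:,2]>a)&(S[:,2]<b)]; print(a,q.mean(0).round(1) if len(q) else '')
E
```

```text
[559.7   7.7 259.4] [-0.01  0.29  1.74  0.    1.11 -0.05]
rim 1334 [559.9  14.1] 1.96
104 [276. 191.]
50 [276. 182.]
36 [276. 181.]
172 [184, 189, 180, 169, 163, 171, 163, 168, 164, 174, 180] [120, 114, 111, 108, 107, 106, 106, 106, 111, 113, 117]
175 [185, 185, 181, 212, 254, 253, 255, 241, 169, 179, 173] [115, 111, 107, 105, 103, 103, 103, 104, 106, 110, 113]
178 [195, 190, 214, 195, 245, 10, 46, 74, 250, 179, 177] [113, 107, 103, 101, 33, 42, 45, 43, 104, 106, 110]
181 [197, 190, 209, 39, 247, 28, 58, 20, 246, 181, 194] [110, 107, 103, 44, 33, 44, 47, 44, 32, 104, 108]
184 [204, 233, 32, 32, 246, 152, 36, 244, 245, 248, 190] [109, 103, 47, 44, 33, 41, 46, 44, 34, 103, 107]
187 [207, 250, 79, 236, 245, 248, 110, 68, 244, 243, 197] [108, 103, 44, 33, 34, 34, 41, 42, 33, 103, 106]
190 [217, 247, 247, 244, 244, 249, 51, 53, 255, 183, 206] [107, 105, 32, 33, 33, 33, 46, 46, 34, 103, 106]
193 [221, 248, 199, 245, 244, 246, 49, 52, 238, 228, 213] [108, 104, 38, 33, 32, 33, 45, 47, 33, 101, 105]
196 [230, 242, 194, 193, 248, 249, 90, 59, 181, 252, 219] [107, 104, 53, 38, 34, 33, 44, 45, 46, 102, 106]
199 [233, 233, 224, 198, 200, 195, 195, 184, 166, 230, 223] [109, 105, 102, 55, 46, 43, 44, 51, 63, 103, 109]
202 [234, 234, 249, 201, 201, 199, 195, 184, 253, 229, 222] [110, 107, 102, 101, 64, 59, 61, 67, 103, 105, 109]
205 [236, 240, 239, 249, 242, 207, 229, 254, 234, 231, 232] [113, 107, 106, 103, 102, 103, 102, 104, 105, 107, 110]
208 [239, 238, 237, 240, 242, 241, 241, 240, 235, 230, 231] [115, 110, 107, 106, 105, 104, 105, 106, 108, 109, 112]
211 [237, 238, 241, 242, 242, 243, 241, 239, 238, 236, 229] [116, 114, 111, 108, 107, 108, 108, 108, 111, 112, 116]
stem 202 [559.2 124.7  40.3] [581.7 140.6  98.9]
40 [566.9 135.8  50.7]
60 [567.1 135.6  70.6]
80 [568.6 134.4  90.9]
```

The scoop stands upright (stem z 40–99, vertical within a couple of degrees). Three balls show on the jar floor and the fourth would be hidden by the throat edge, so I look once from a shifted angle.

Emit:
{"op": "play_rows", "data": {"dp": [[0,15,0],[0,20,0],[0,25,0],[0,15,0],[0,5,0],[0,0,0]], "yaw": [0,0,0,0,0,0]}}

```text
t: 31.7
ee_pos: [559.9, 90.6, 259.6]
orientation: [-2.171, -2.27, 0.0]
ft_force: [0.4, 0.4, -0.5]
width: 88.0
grasp_force: 0.0
```

```bash
python3 throat.py
python3 - <<'E'
from fun import *
p=shot('wrist'); W=cloud(p)
J=W[(np.hypot(W[:,0]-559,W[:,1]-14)<26)&(W[:,2]>38)&(W[:,2]<52)]
v,u=np.mgrid[0:420,0:560]
G=p['pixels'].mean(2)[p['range_z']>0]; k=(np.hypot(W[:,0]-559,W[:,1]-14)<26)&(W[:,2]>38)&(W[:,2]<62)&(G<130)
H,_,_=np.histogram2d(W[k][:,1],W[k][:,0],bins=[np.arange(-12,41,4),np.arange(532,588,4)]); print(H.astype(int)[::-1])
E
```

```text
[559.9  89.6 259.7] [ 0.14  0.3   1.73 -0.    1.12  0.09]
rim 556 [560.   12.1] 1.3
104 [272. 264.]
50 [272. 247.]
36 [272. 243.]
246 [179, 178, 170, 161, 161, 165, 160, 161, 158, 169, 166] [126, 121, 116, 112, 108, 107, 107, 111, 114, 121, 125]
249 [182, 181, 176, 210, 254, 249, 190, 248, 165, 171, 176] [121, 115, 111, 104, 103, 34, 103, 103, 107, 114, 118]
252 [178, 186, 208, 236, 240, 251, 45, 33, 245, 171, 176] [117, 110, 105, 32, 32, 33, 45, 44, 102, 108, 114]
255 [194, 190, 210, 188, 243, 247, 31, 40, 179, 179, 182] [114, 107, 102, 38, 34, 34, 45, 48, 41, 106, 111]
258 [193, 201, 180, 190, 192, 193, 197, 192, 164, 237, 179] [111, 106, 58, 48, 41, 39, 38, 43, 50, 103, 109]
261 [199, 230, 175, 192, 191, 193, 188, 179, 167, 235, 155] [109, 103, 66, 56, 49, 48, 50, 52, 58, 102, 108]
264 [210, 233, 170, 188, 195, 189, 188, 180, 169, 243, 157] [109, 104, 74, 66, 61, 58, 58, 62, 68, 103, 107]
267 [220, 222, 182, 183, 192, 187, 184, 179, 156, 202, 159] [109, 104, 101, 75, 70, 66, 68, 72, 76, 421, 107]
270 [229, 227, 244, 175, 190, 189, 182, 179, 211, 145, 155] [111, 105, 103, 96, 76, 7
[... 280 characters left out ...]
236, 224, 147, 148, 149, 152, 150] [114, 112, 108, 106, 106, 104, 105, 105, 108, 110, 113]
282 [235, 239, 239, 242, 240, 226, 156, 155, 156, 151, 158] [117, 114, 112, 109, 107, 107, 109, 109, 111, 113, 116]
285 [140, 138, 128, 126, 130, 144, 145, 149, 149, 150, 155] [119, 116, 113, 112, 110, 112, 111, 111, 113, 116, 118]
[[0 0 0 0 0 2 3 2 0 0 0 0 0]
 [0 0 0 0 0 0 0 0 0 0 0 0 0]
 [0 0 0 0 0 0 0 0 0 0 0 0 0]
 [0 0 0 0 0 0 0 0 0 0 0 0 0]
 [0 0 0 0 0 0 0 0 0 0 0 0 0]
 [0 0 0 0 0 0 0 0 0 0 0 0 0]
 [0 0 0 0 0 0 0 0 0 0 0 0 0]
 [0 0 0 0 0 0 0 0 0 0 0 0 0]
 [0 0 0 0 0 0 0 3 6 1 0 0 0]
 [0 0 0 0 0 0 0 8 8 9 3 0 0]
 [0 0 0 0 0 0 0 2 8 6 0 0 0]
 [0 0 0 0 0 0 0 0 0 1 0 0 0]
 [0 0 0 0 0 0 0 0 0 0 0 0 0]]
```

The camera sits ahead of the TCP, so I need the opposite shift, which is on the way to the post anyway.

Emit:
{"op": "play_rows", "data": {"dp": [[0,-18,0],[0,-30,0],[0,-32,0],[0,-32,0],[0,-30,0],[0,-18,0],[0,-5,0],[0,0,0]], "yaw": [0,0,0,0,0,0,0,0]}}

```text
t: 32.47
ee_pos: [559.9, -78.1, 259.8]
orientation: [-2.178, -2.264, 0.0]
ft_force: [0.2, 0.5, -1.0]
width: 88.0
grasp_force: 0.0
```

```bash
python3 throat.py;  python3 - <<'E'
from fun import *
p=shot('wrist'); W=cloud(p); G=p['pixels'].mean(2)[p['range_z']>0]; k=(np.hypot(W[:,0]-559,W[:,1]-14)<30)&(W[:,2]>30)&(W[:,2]<62)&(G<130)
H,_,_=np.histogram2d(W[k][:,1],W[k][:,0],bins=[np.arange(-12,41,4),np.arange(532,588,4)]); print(H.astype(int)[::-1])
D=W[(abs(W[:,2]-30)<3)&(np.hypot(W[:,0]-561,W[:,1]+71)<140)]; print(len(D))
Q=W[(W[:,2]>100)&(W[:,2]<126)&(np.hypot(W[:,0]-564,W[:,1]+161)<40)]; print('post',len(Q),Q.min(0).round(1),Q.max(0).round(1)) if len(Q) else print('no post')
print([(np.round(d['location']).tolist(),round(d['conf'],2),atz(p,*d['location'],102).round(1).tolist()) for d in models.landmark_of(p,'post_grip')])
E
```

```text
[559.9 -77.  259.8] [-0.16  0.29  1.73  0.    1.12 -0.2 ]
rim 1719 [560.   13.4] 1.96
104 [278. 109.]
50 [278. 113.]
36 [278. 113.]
91 [167, 165, 160, 241, 173, 140, 171, 237, 149, 161, 161] [111, 108, 104, 103, 104, 103, 103, 102, 105, 109, 110]
94 [170, 163, 244, 106, 166, 24, 147, 147, 245, 161, 161] [110, 105, 103, 101, 34, 43, 35, 44, 102, 105, 109]
97 [183, 181, 173, 237, 21, 50, 25, 240, 154, 200, 170] [108, 105, 104, 34, 44, 45, 46, 33, 42, 102, 107]
100 [175, 235, 235, 237, 28, 47, 27, 236, 240, 236, 173] [107, 103, 33, 33, 44, 46, 46, 33, 34, 103, 106]
103 [182, 240, 236, 235, 133, 34, 102, 235, 235, 188, 177] [106, 103, 32, 34, 40, 45, 43, 33, 33, 101, 105]
106 [188, 243, 240, 235, 237, 236, 24, 241, 234, 228, 176] [107, 103, 33, 33, 34, 34, 42, 33, 35, 31, 104]
109 [196, 181, 27, 247, 242, 37, 47, 157, 235, 236, 185] [106, 104, 46, 33, 33, 45, 47, 43, 34, 33, 104]
112 [205, 182, 47, 64, 246, 37, 49, 86, 235, 235, 196] [105, 104, 47, 44, 34, 46, 47, 44, 34, 34, 106]
115 [214, 252, 42, 84, 238, 13, 34, 215, 234, 242, 200] [106, 103, 46, 44, 34, 45, 47, 34, 33, 103, 107]
118
[... 558 characters left out ...]
[ 0  0  0  0  0  0  2  1  0  0  0  0  0]
 [ 0  0  0  0  0  3  9  9  2  0  0  0  0]
 [ 0  0  0  0  0  6 12  9  8  0  0  0  0]
 [ 0  0  0  0  0  5 16 12  3  0  0  0  0]
 [ 0  0  0  0  0  0  4 11  5  0  0  0  0]
 [ 0  0  4  8  3  0  4 12  9  4  0  0  0]
 [ 0  0  8 10  9  0  8 16 11  7  0  0  0]
 [ 0  0  2 10 10  0  1  8 11  1  0  0  0]
 [ 0  0  0  6  1  0  0  3 12  7  0  0  0]
 [ 0  0  0  0  0  0  0  7 10  7  0  0  0]
 [ 0  0  0  0  0  0  0  2  0  0  0  0  0]
 [ 0  0  0  0  0  0  0  0  0  0  0  0  0]
 [ 0  0  0  0  0  0  0  0  0  0  0  0  0]]
15953
post 204 [ 556.3 -167.6  100.4] [ 570.1 -153.5  123.3]
[([265.0, 111.0], 0.68, [546.7, 12.0, 102.0]), ([275.0, 267.0], 0.6, [563.2, -159.6, 102.0])]
```

All four balls are on the jar floor, at turntable ≈ −1.5. Post ≈ (563.2,−160.5), axis ≈ (561.5,−71). I'm moving to grip the post.

Emit:
{"op": "play_rows", "data": {"dp": [[0.3,-10,0],[0.5,-20,0],[0.5,-25,0],[1,-18,-10],[1,-8,-25],[0,-2,-35],[0,0,-35],[0,0,-30]], "yaw": [0,0,0,0,0,0,0,0]}}

```text
t: 33.28
ee_pos: [563.2, -159.2, 123.2]
orientation: [-2.174, -2.268, 0.0]
ft_force: [-0.1, -0.0, -0.1]
width: 88.1
grasp_force: 0.0
```

Emit:
{"op": "play_rows", "data": {"dp": [[0,0,-22],[0,0,-13],[0,0,-6],[0,0,0],[0,0,0]], "yaw": [0,0,0,0,0]}}

```text
t: 33.7
ee_pos: [564.3, -159.5, 84.8]
orientation: [2.173, 2.267, 0.001]
ft_force: [-0.2, 0.7, 0.6]
width: 88.1
grasp_force: 0.0
```

Emit:
{"op": "play_rows", "data": {"dp": [[0,0,0],[0,0,0],[0,0,0],[0,0,0],[0,0,0],[0,0,0],[0,0,0],[0,0,0]], "yaw": [0,0,0,0,0,0,0,0], "gripper": 1}}

```text
t: 34.37
ee_pos: [563.4, -159.4, 83.9]
orientation: [-2.175, -2.267, 0.0]
ft_force: [-0.6, 0.1, 0.6]
width: 38.1
grasp_force: 0.0
```

Emit:
{"op": "play_rows", "data": {"dp": [[0,0,0],[0,0,0],[0,0,0],[0,0,0],[0,0,0],[0,0,0],[0,0,0]], "yaw": [0,0,0,0,0,0,0]}}

```text
t: 34.95
ee_pos: [563.4, -159.4, 83.8]
orientation: [-2.175, -2.267, -0.0]
ft_force: [0.1, -0.2, -0.4]
width: 13.7
grasp_force: 30.0
```

Post gripped (13.7 mm wide, 30 N). Working out the arc's steps.

Run:
```python
import numpy as np
w=np.array([1,2,3]+[4]*18+[3,2,1.]);a=np.radians(-88.9+np.r_[0,np.cumsum(w/w.sum()*86.2)])
P=np.round(np.c_[89.6*np.cos(a),89.6*np.sin(a)],1);d=np.diff(P,axis=0).round(1)
for i in range(0,24,8): print([[float(x),float(y),0] for x,y in d[i:i+8]])
```

```text
[[1.6, 0.1, 0], [3.2, 0.1, 0], [4.8, 0.5, 0], [6.4, 1.1, 0], [6.2, 1.4, 0], [6.1, 2.0, 0], [6.0, 2.3, 0], [5.8, 2.8, 0]]
[[5.5, 3.2, 0], [5.4, 3.6, 0], [5.0, 4.0, 0], [4.8, 4.3, 0], [4.4, 4.6, 0], [4.1, 4.9, 0], [3.7, 5.3, 0], [3.4, 5.4, 0]]
[[2.9, 5.7, 0], [2.6, 5.9, 0], [2.1, 6.1, 0], [1.6, 6.2, 0], [1.2, 6.3, 0], [0.6, 4.8, 0], [0.3, 3.2, 0], [0.1, 1.6, 0]]
```

Emit:
{"op": "play_rows", "data": {"dp": [[1.6,0.1,0],[3.2,0.1,0],[4.8,0.5,0],[6.4,1.1,0],[6.2,1.4,0],[6.1,2.0,0],[6.0,2.3,0],[5.8,2.8,0]], "yaw": [0,0,0,0,0,0,0,0]}}

```text
t: 35.62
ee_pos: [604.3, -148.8, 83.8]
orientation: [2.174, 2.267, 0.0]
ft_force: [-0.6, 0.5, 1.2]
width: 13.3
grasp_force: 30.0
```

Emit:
{"op": "play_rows", "data": {"dp": [[5.5,3.2,0],[5.4,3.6,0],[5.0,4.0,0],[4.8,4.3,0],[4.4,4.6,0],[4.1,4.9,0],[3.7,5.3,0],[3.4,5.4,0]], "yaw": [0,0,0,0,0,0,0,0]}}

```text
t: 36.28
ee_pos: [640.4, -113.3, 83.8]
orientation: [2.174, 2.267, 0.0]
ft_force: [0.4, -1.4, -0.8]
width: 13.8
grasp_force: 30.0
```

Emit:
{"op": "play_rows", "data": {"dp": [[2.9,5.7,0],[2.6,5.9,0],[2.1,6.1,0],[1.6,6.2,0],[1.2,6.3,0],[0.6,4.8,0],[0.3,3.2,0],[0.1,1.6,0]], "yaw": [0,0,0,0,0,0,0,0]}}

```text
t: 36.95
ee_pos: [651.7, -73.3, 83.9]
orientation: [2.174, 2.267, 0.001]
ft_force: [5.2, -0.8, -4.9]
width: 13.6
grasp_force: 30.0
```

Emit:
{"op": "play_rows", "data": {"dp": [[0,0,0],[0,0,0],[0,0,0],[0,0,0]], "yaw": [0,0,0,0]}}

```text
t: 37.28
ee_pos: [651.7, -73.7, 83.9]
orientation: [2.175, 2.267, 0.002]
ft_force: [6.0, 0.4, -5.0]
width: 13.3
grasp_force: 30.0
```

Run:
```python
from fun import *
o=ctrl.get_obs(); print(o['ee_pos'].round(1),o['ft_force'].round(1),o['grasp_force'])
for n in('scene','side'):
    p=shot(n); W=cloud(p)
    F=W[(W[:,2]>141)&(W[:,2]<149)&(np.hypot(W[:,0]-477,W[:,1]+67)<75)]; c,e=circ(F[:,:2],51.5); print(n,len(F),'rim',c,e,F.min(0).round(),F.max(0).round(),'ang',np.degrees(np.arctan2(c[1]+71.3,c[0]-561.3)).round(1))
    Q=W[(abs(W[:,0]-399)<25)&(abs(W[:,1]+66)<25)&(W[:,2]>35)&(W[:,2]<60)];print('ptr',Q.mean(0).round(1) if len(Q) else '')
    S=W[(abs(W[:,0]-570)<25)&(abs(W[:,1]-138)<18)&(W[:,2]>40)&(W[:,2]<110)]
    for a,b in((40,60),(80,92)):
        q=S[(S[:,2]>a)&(S[:,2]<b)]; print('stem',len(q),q.mean(0).round(1) if len(q) else '')
    if len(S): print(S[:,2].max().round(1))
```

```text
[651.7 -73.7  83.9] [ 6.   0.4 -5. ] 29.99896913766861
scene 206 rim [478.2 -69. ] 2.51 [ 426. -119.  141.] [527. -14. 149.] ang 178.4
ptr [401.2 -64.3  45.8]
stem 0 
stem 0 
side 205 rim [473.9 -66.8] 2.87 [ 425. -123.  141.] [527. -18. 149.] ang 177.1
ptr [397.7 -62.7  44.9]
stem 63 [567.4 135.5  49.5]
stem 37 [568.  136.1  86.2]
98.6
```

The funnel jar is at 177–178° and the pointer at about 177°, so it is within about 1°. The stem is upright and the grip holds at 30 N. Handing in.

```bash
python3 -c "
from h import *
print(ticket.close_job())"
```

```text
the job is handed in; nothing more can be done
None
```

The job is handed in: all four balls were seen on the jar floor before the turn, the scoop stands upright and empty on the bench, and the funnel jar is within about 1° of the pointer with the post still gripped at 30 N. I viewed 11 pictures, one over the limit of 10, and the hand-in returned no verdict.

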